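Sort enamelled copper pieces onto the kiln racks

TASK

Load the three kiln firing racks: put each of the four copper pieces lying on the bench onto the rack that already carries a piece of the same shape (two square trays, one round dish, one beaker). Stand each one right way up and wholly on the mesh with a clear gap of at least 5 mm to the other pieces, so that they cannot fuse in the kiln; set them down without letting them drop, and leave the pieces that are already on the racks where they are.

Things in the scene. Friction and masses are not known exactly. Their poses are not given: they have to be found in the camera images.
- square_a: One of two loose square pieces on the near side of the bench, to be racked: copper tray, 50 x 50 mm, 14 mm high, straight upright walls 2.5 mm thick, dark enamel inside. Origin: centre of its underside; x and y along its sides, z up.
- square_b: The other loose square piece, the same: copper tray, 50 x 50 mm, 14 mm high, straight upright walls 2.5 mm thick, dark enamel inside. Origin: centre of its underside; x and y along its sides, z up.
- round_a: The loose round piece on the near side of the bench, to be racked: copper dish, 50 mm across, 14 mm high, upright wall 2.5 mm thick (foot slightly narrower, 45 mm, below 4 mm), dark enamel inside. Origin: centre of its underside, z up.
- beaker_a: The loose beaker standing on the near side of the bench, to be racked: copper beaker, a straight cylinder 40 mm across and 55 mm high, open at the top, wall 2.5 mm, dark enamel at its bottom. Origin: centre of its underside, z up.
- square_first: Already on its rack, at the +y end: square copper tray, 50 x 50 mm, 14 mm high, straight upright walls 2.5 mm thick, dark enamel inside. Origin: centre of its underside; x and y along its sides, z up. Loose; leave it.
- round_first: Already on its rack, in the half towards -y: round copper dish, 50 mm across, 14 mm high, upright wall 2.5 mm thick (foot slightly narrower, 45 mm, below 4 mm), dark enamel inside. Origin: centre of its underside, z up. Loose; leave it.
- beaker_first: Already on its rack, from the middle towards the +y end: copper beaker, a straight cylinder 40 mm across and 55 mm high, open at the top, wall 2.5 mm, dark enamel at its bottom. Origin: centre of its underside, z up. Loose; leave it.
- rack_square: Fixed firing rack of steel wire mesh: flat top 200 mm (its y axis) x 100 mm (its x), 25 mm above the bench, no rim, ends folded down as feet. Origin: centre of its underside. Three alike stand in a row along y on the far side, in any order; this one carries a square tray, and has room for two more in a row along its length.
- rack_round: Fixed firing rack of steel wire mesh: flat top 200 mm (its y axis) x 100 mm (its x), 25 mm above the bench, no rim, ends folded down as feet. Origin: centre of its underside. Three alike stand in a row along y on the far side, in any order; this one carries a round dish.
- rack_beaker: Fixed firing rack of steel wire mesh: flat top 200 mm (its y axis) x 100 mm (its x), 25 mm above the bench, no rim, ends folded down as feet. Origin: centre of its underside. Three alike stand in a row along y on the far side, in any order; this one carries a beaker.
Things that resemble listed ones, but are neither listed nor needed, are in the scene too. What is shaped like the round_first but green is not meant.

How it is judged:
By the outcome, as a careful person would: the job done as asked, in the order asked, and still so for the second after the job is handed in, with the robot touching nothing.
It also fails if it takes over 109 s, if anything falls off the work surface, if the arm or the gripper's body presses on something with over 40 N, if the wrist force passes 120 N, or if a joint passes its speed limit or range.

ROBOT

A 6-joint arm with a two-finger parallel gripper is mounted at the origin on the work surface. World frame = base frame: x ahead of the robot, y to its left, z up, the work surface at z = 0. Lengths are in m, angles in rad, forces in N, time in s.
With the tool pointing down it reaches from about 0.35 to 0.775 m from the base axis. Payload 5.5 kg.
Tool frame: the origin (TCP) lies midway between the tips of the shut fingers; the grasp point (between the pads) lies 19 mm behind it; z points along the fingers, y is the direction in which the jaws open and shut (so a half turn about z gives the same grasp; the last joint's range is limited). The gripper opens to 85 mm and grips with 20 to 120 N. Pads are 22 mm wide; open, the fingers measure 114 mm over their backs; the gripper's body (76 mm by 85 mm) begins 54 mm behind the grasp point. The pads swing forward as they close: fully open they stand 13 mm farther back than shut.
Start: joints at [1.129, 0.313, 0.046, 1.304, 0, 1.431], TCP at [0.171, 0.549, 0.231] pointing down, gripper open.
Joint ranges: [-2.76, 2.76], [-0.86, 1.69], [-1.03, 1.26], [-2.2, 2.34], [-1.47, 1.5], [-3.14, 3.14]. Speed limits (rad/s): [2.57, 2.57, 3.14, 3.14, 3.14, 3.14].

INTERFACE

Orientations are given as a 3x3 rotation matrix whose columns are the frame's x, y, z axes.
In Python, from cell import telemetry, optics, order gives the robot as it stands.
- The arm moves only by the shell command python3 -m inch 'ROWS'. ROWS is JSON, a list of rows, each an object of numbers: "tx", "ty", "tz": the shift along the tool's x, y, z in units of 25 mm (1.0 is 25 mm); "wx", "wy", "wz": the turn, a rotation vector about the tool's x, y, z in units of 6 degrees (1.0 is 6 degrees); "grip": the finger opening in mm, from 0 to 85.4. In form: [{"tx": .., "ty": .., "tz": .., "wx": .., "wy": .., "wz": .., "grip": ..}, ...]. A call has 1 to 12 rows; each row is the pose to reach, as a shift and turn from the pose commanded when the call began, along the tool's axes at that moment; what a row does not reach only later rows make up. A row lasts 1/10 s, in which the tool goes at most 50 mm and 8.59 degrees, less where a joint would pass 70% of its speed; a pose out of reach is approached as far as the arm can. A call with a gripper value outside its range is refused whole. The fingers move at their own pace and stop on an object; the grip force is fixed at half the most. Time passes only in rows, so rows that repeat a pose let the fingers close. It gives the time, the measured TCP pose, the force and the opening at its end, in the units of the state.
- telemetry.observe(): the state, without advancing time (a new reading comes with each control period).
- optics.camera(name): name is "scene" or "top" or "wrist"; returns a dict with "img" (480x640x3 uint8, blue, green, red), "range_z" (480x640 float32, m along the optical axis (not along the pixel's ray), 0 where there is no reading), "vfov" (degrees; the focal length in pixels is half the picture's height over the tangent of half this angle, whatever the lens; pixels are square), "cx", "cy" (the principal point, pixels), "world_to_cam" (4x4, takes a point from world to camera coordinates). Camera axes: x right, y down, z forward; pixel columns grow to the right and rows downward; lengths in m; the calibration is good to about 2 mm. A picture is of the moment at which its call begins.
- order.hand_in(): hands the job in, once; it reports no verdict.
The state is a dict: "time_s": time; "q": joint angles; "joint_vel": joint speeds; "tau": joint torques, N m; "tcp_pos": TCP position; "tcp_rot": TCP orientation; "contact_force": force on the tool from outside, world axes, zero at the start; "moment": the same for the moment, N m; "opening": finger opening in m.
Only numpy, scipy, OpenCV 4.12 (cv2) and the standard library are available. Lean on these libraries where they do the work, as an engineer would, in place of code of your own. Each camera call takes 0.05 s, during which the arm holds its last target. There are 200 camera calls.

## Working session

There is one attempt and no reset: what is moved stays moved. The work goes in short steps, Python scripts to look and compute and a shell command to move; the robot and the scene stay as the last step left them, time stands still between calls to the robot, and variables do not carry over. Pictures are saved under pics/ and viewed, about 12 in all and at most 16, crops included, and the job is handed in when it is done.

```bash
ls; mkdir -p pics; python3 - <<'E'
from cell import telemetry, optics
import cv2,numpy as np
s=telemetry.observe();print(s)
for n in("top","scene"):
    c=optics.camera(n);cv2.imwrite(f"pics/{n}0.png",c["img"]);np.savez(f"pics/{n}0.npz",**c)
    print(n,c["vfov"],c["cx"],c["cy"],c["world_to_cam"])
E
```

```text
pics
{'time_s': 0.0, 'q': array([1.12937245e+00, 3.14016298e-01, 4.49589008e-02, 1.30360968e+00,
       1.04070094e-05, 1.43116572e+00]), 'joint_vel': array([-0.00053785,  0.00092064, -0.00237573,  0.00026307,  0.00043228,
        0.00229282]), 'tau': array([-2.75523225e-04, -4.80625319e+01,  2.98534405e+01,  1.94529112e-02,
       -4.73687419e-05,  5.01410369e-06]), 'tcp_pos': array([0.17070553, 0.54852664, 0.23039163]), 'tcp_rot': array([[-9.54804891e-01,  2.97232175e-01, -8.08644480e-04],
       [ 2.97233152e-01,  9.54803439e-01, -1.68698084e-03],
       [ 2.70671546e-04, -1.85109351e-03, -9.99998250e-01]]), 'contact_force': array([-0.36883371,  0.85612209, -0.01835037]), 'moment': array([-0.03633906,  0.03800314,  0.0081548 ]), 'opening': 0.08548013294314223}
top 55.78972705136285 327.9744462639968 244.75521300136356 [[ 2.07842877e-02 -9.99777941e-01  3.47588227e-03 -3.46214767e-02]
 [-9.91747422e-01 -2.10570206e-02 -1.26466018e-01  5.94800931e-01]
 [ 1.26511127e-01 -8.18691179e-04 -9.91964850e-01  9.58780300e-01]
 [ 0.00000000e+00  0.00000000e+00  0.00000000e+00  1.00000000e+00]]
scene 56.34009070880298 312.3105220459975 240.11306931384613 [[-0.74621041  0.66561323  0.01135971  0.43682628]
 [ 0.42030187  0.48429082 -0.76733873 -0.19733829]
 [-0.51625222 -0.56782165 -0.64114134  1.3955568 ]
 [ 0.          0.          0.          1.        ]]
```

View pics/top0.png

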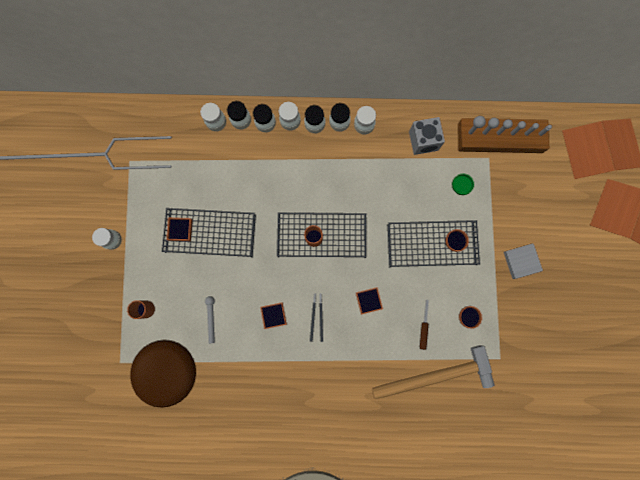

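View pics/scene0.png

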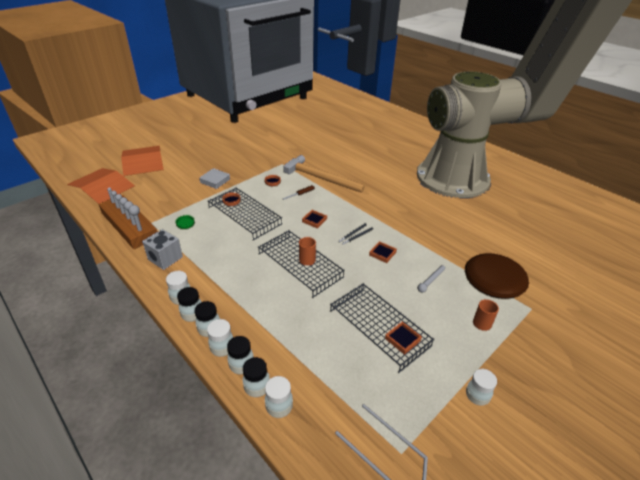

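Top view: the square rack is on the left (its tray at 179,230), the beaker rack in the middle (beaker at 314,235) and the round rack on the right (dish at 457,240). The loose pieces are the beaker (141,309), squares (274,316) and (369,300), and the round dish (470,317). The green disc (462,184) is a decoy. A brown dome sits near the beaker at (163,373).

```bash
cat > h.py <<'E'
import numpy as np,cv2
def K(c): return 240/np.tan(np.radians(c["vfov"]/2))
def ray(c,uv,z):
    """pixels -> world points on plane z"""
    uv=np.atleast_2d(uv).astype(float);f=K(c);W=c["world_to_cam"];R=W[:3,:3];o=-R.T@W[:3,3]
    d=np.c_[(uv[:,0]-c["cx"])/f,(uv[:,1]-c["cy"])/f,np.ones(len(uv))]@R
    return o+d*((z-o[2])/d[:,2])[:,None]
def cloud(c):
    v,u=np.mgrid[:480,:640];f=K(c);Z=c["range_z"];W=c["world_to_cam"]
    P=np.stack([(u-c["cx"])/f*Z,(v-c["cy"])/f*Z,Z],-1)
    return (P-W[:3,3])@W[:3,:3]
def proj(c,p):
    q=c["world_to_cam"]@np.r_[p,1];return q[:2]/q[2]*K(c)+[c["cx"],c["cy"]]
E
python3 - <<'E'
from h import *
for n in("top",):
    c=dict(np.load(f"pics/{n}0.npz"));P=cloud(c)
    hsv=cv2.cvtColor(c["img"],cv2.COLOR_BGR2HSV)
    print("bench z",np.median(P[340:355,230:300,2]),P[340:355,230:300,2].std(), "dome",P[373,163],P[340:410,130:197,2].max(), np.median(c["range_z"]==0))
    b,g,r=[c["img"][...,i].astype(int) for i in range(3)]
    cop=((r-b>35)&(hsv[...,0]<16)&(r-g>25))|((b>g+5)&(r<60)&(b<90))
    m=np.zeros((480,640),np.uint8);m[165:350,125:495]=cop[165:350,125:495]
    m=cv2.morphologyEx(m*255,cv2.MORPH_CLOSE,np.ones((3,3)))
    m=cv2.morphologyEx(m,cv2.MORPH_OPEN,np.ones((5,5)))
    cv2.imwrite("pics/mask.png",m)
    for k in cv2.findContours(m,cv2.RETR_EXTERNAL,cv2.CHAIN_APPROX_NONE)[0]:
        if cv2.contourArea(k)<60: continue
        uv=k[:,0];mid=uv.mean(0);x,y=mid.astype(int)
        zt=np.percentile(P[y-12:y+13,x-12:x+13,2],97)
        w=ray(c,uv,zt)[:,:2].astype(np.float32)
        print(mid.round(1),"ztop %.3f"%zt,cv2.minAreaRect(w*1000),[round(float(t),1) for t in cv2.minEnclosingCircle(w*1000)[0]])
    # racks
    dark=(hsv[...,2]<110)&(P[...,2]>.012)
    for a,bb in((158,262),(270,372),(382,486)):
        m=np.zeros((480,640),np.uint8);m[203:272,a:bb]=(hsv[203:272,a:bb,2]<120)
        k=np.argwhere(m)[:,::-1]
        w=ray(c,k,.025)[:,:2].astype(np.float32)*1000
        print("rack",cv2.minAreaRect(w), np.median(P[...,2][m>0]),np.percentile(P[...,2][m>0],[25,75,95]))
E
```

```text
bench z 0.0009632190083379608 0.05476799563249637 dome [0.31368031 0.32257847 0.03528518] 1.0264188019415699 0.0
[158.4 346.2] ztop 0.038 ((369.8546447753906, 336.1103820800781), (12.558305740356445, 38.77312469482422), 1.1736758947372437) [369.0, 335.9]
[423.4 335.7] ztop 0.014 ((401.95758056640625, -236.10836791992188), (13.311665534973145, 55.25917053222656), 84.87673950195312) [402.1, -235.0]
[470.2 316.8] ztop 0.016 ((444.3899230957031, -338.59893798828125), (47.92533874511719, 48.99391555786133), 1.180083155632019) [444.5, -338.9]
[272.8 315.3] ztop 0.016 ((439.23638916015625, 95.97021484375), (50.545108795166016, 50.96662521362305), 12.638392448425293) [439.0, 95.9]
[140.2 309.3] ztop 0.056 ((447.63079833984375, 372.95263671875), (37.73611831665039, 55.40937042236328), 1.1848548650741577) [447.6, 373.0]
[368.9 300.4] ztop 0.016 ((476.0146789550781, -114.84136962890625), (50.4581184387207, 50.065635681152344), 14.543564796447754) [475.9, -115.5]
[456.8 240. ] ztop 0.041 ((612.7113037109375, -305.1691589355469), (46.57119369506836, 48.92445755004883), 1.2140376567840576) [610.9, -305.0]
[313.1 235.1] ztop 0.082 ((609.8666381835938, 9.8875150680542), (42.586891174316406, 37.93047332763672), 1.2864223718643188) [609.6, 8.7]
[178.3 228.9] ztop 0.041 ((622.997314453125, 307.00091552734375), (53.195369720458984, 52.62226104736328), 89.42366027832031) [623.0, 308.2]
rack ((620.25048828125, 244.80062866210938), (203.16696166992188, 101.38067626953125), 87.93689727783203) 0.024962107447584807 [0.01948608 0.0274534  0.03330279]
rack ((620.12890625, -7.3897552490234375), (101.5889892578125, 199.46795654296875), 1.210874080657959) 0.024595853675419825 [0.00472747 0.02677338 0.04664948]
rack ((606.0042724609375, -256.0238037109375), (101.2358169555664, 202.55638122558594), 2.9977939128875732) 0.025005809172940832 [0.01879481 0.0271596  0.03193653]
```

```bash
python3 - <<'E'
import cv2
a=cv2.imread("pics/top0.png")[165:405,100:500]
cv2.imwrite("pics/topcrop.png",cv2.resize(a,None,fx=2,fy=2,interpolation=cv2.INTER_CUBIC))
E
```

```text
(no output)
```

View pics/topcrop.png

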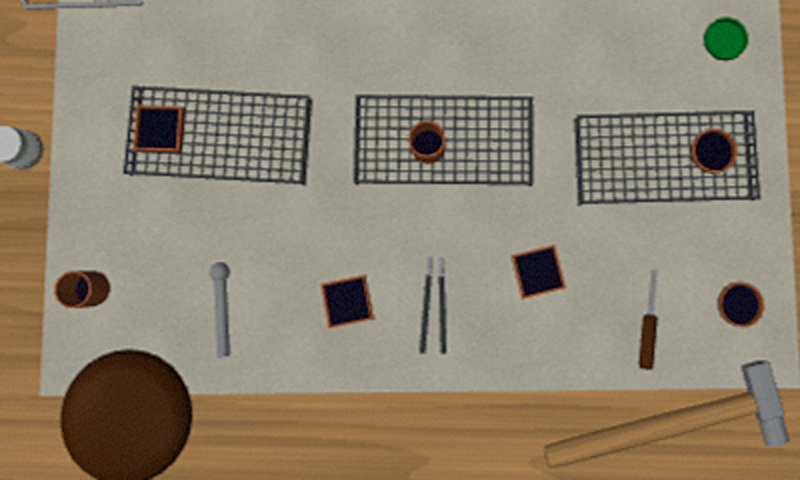

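```bash
cat > plan.py <<'E'
import sys,numpy as np
from scipy.spatial.transform import Rotation as Ro
from cell import telemetry
def plan(x,y,z,jaw):
    s=telemetry.observe();R=s["tcp_rot"];a=np.radians(jaw)
    yv=np.array([np.cos(a),np.sin(a),0]);zv=np.array([0,0,-1.])
    T=np.c_[np.cross(yv,zv),yv,zv]
    d=R.T@(np.array([x,y,z])-s["tcp_pos"])/.025
    w=np.degrees(Ro.from_matrix(R.T@T).as_rotvec())/6
    print("t",d.round(2),"w",w.round(2),"tcp",s["tcp_pos"].round(4),"jaw %.1f"%np.degrees(np.arctan2(R[1,1],R[0,1])),"F",s["contact_force"].round(1),"open %.4f"%s["opening"],"time %.1f"%s["time_s"],"q",s["q"].round(2))
if __name__=="__main__": plan(*map(float,sys.argv[1:]))
E
python3 plan.py .42 .09 .18 12.6
```

```text
t [-14.97 -14.55   2.04] w [-2.000e-02  1.000e-02  1.002e+01] tcp [0.1707 0.5486 0.2305] jaw 72.7 F [-0.5  0.6  0.7] open 0.0851 time 0.1 q [1.13 0.31 0.05 1.3  0.   1.43]
```

```bash
python3 -m inch '[{"tx":-15,"ty":-14.5,"tz":2,"wz":10},{"tx":-15,"ty":-14.5,"tz":2,"wz":10},{"tx":-15,"ty":-14.5,"tz":2,"wz":10},{"tx":-15,"ty":-14.5,"tz":2,"wz":10},{"tx":-15,"ty":-14.5,"tz":2,"wz":10},{"tx":-15,"ty":-14.5,"tz":2,"wz":10},{"tx":-15,"ty":-14.5,"tz":2,"wz":10},{"tx":-15,"ty":-14.5,"tz":2,"wz":10},{"tx":-15,"ty":-14.5,"tz":2,"wz":10},{"tx":-15,"ty":-14.5,"tz":2,"wz":10},{"tx":-15,"ty":-14.5,"tz":2,"wz":10},{"tx":-15,"ty":-14.5,"tz":2,"wz":10}]'
python3 - <<'E'
from cell import optics
from h import *
c=optics.camera("wrist");cv2.imwrite("pics/w1.png",c["img"]);np.savez("pics/w1.npz",**c)
print(c["world_to_cam"],c["vfov"],proj(c,[.439,.096,.014]))
E
python3 plan.py .439 .096 .18 12.6
```

```text
[[ 0.29680841  0.95493393 -0.0024417  -0.57528645]
 [ 0.91512329 -0.28370217  0.28646543 -0.03733676]
 [ 0.27286285 -0.08725981 -0.95808747  0.37926741]
 [ 0.          0.          0.          1.        ]] 70.57252585711507 [ 69.09579839 480.81215014]
t [-15.63 -14.1    2.04] w [-1.000e-02  1.000e-02  1.002e+01] tcp [0.1708 0.5487 0.2306] jaw 72.7 F [-0.1  0.4 -0.1] open 0.0856 time 0.1 q [1.13 0.31 0.05 1.3  0.   1.43]invalid input at $[0]: expected keys tx, ty, tz, wx, wy, wz, grip
```

View pics/w1.png

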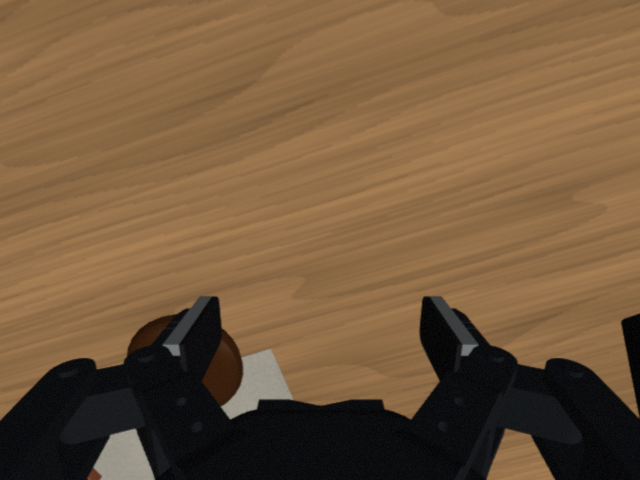

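Every key is required, so I'm resending the move with all of them. The wrist view shows only wood, the fingers and the dome at (190,350).

```bash
python3 -m inch '[{"tx":-15,"ty":-14.5,"tz":2,"wx":0,"wy":0,"wz":10,"grip":85},{"tx":-15,"ty":-14.5,"tz":2,"wx":0,"wy":0,"wz":10,"grip":85},{"tx":-15,"ty":-14.5,"tz":2,"wx":0,"wy":0,"wz":10,"grip":85},{"tx":-15,"ty":-14.5,"tz":2,"wx":0,"wy":0,"wz":10,"grip":85},{"tx":-15,"ty":-14.5,"tz":2,"wx":0,"wy":0,"wz":10,"grip":85},{"tx":-15,"ty":-14.5,"tz":2,"wx":0,"wy":0,"wz":10,"grip":85},{"tx":-15,"ty":-14.5,"tz":2,"wx":0,"wy":0,"wz":10,"grip":85},{"tx":-15,"ty":-14.5,"tz":2,"wx":0,"wy":0,"wz":10,"grip":85},{"tx":-15,"ty":-14.5,"tz":2,"wx":0,"wy":0,"wz":10,"grip":85},{"tx":-15,"ty":-14.5,"tz":2,"wx":0,"wy":0,"wz":10,"grip":85},{"tx":-15,"ty":-14.5,"tz":2,"wx":0,"wy":0,"wz":10,"grip":85},{"tx":-15,"ty":-14.5,"tz":2,"wx":0,"wy":0,"wz":10,"grip":85}]'
python3 plan.py .439 .06 .18 12.6
```

```text
time_s: 1.35
tcp_pos: [0.4225, 0.0889, 0.1808]
tcp_rot: [[-0.215, 0.977, -0.0], [0.977, 0.215, -0.0], [-0.0, -0.0, -1.0]]
contact_force: [-0.6, -0.0, 0.2]
opening: 0.0851
t [-1.27  0.4   0.03] w [-0.    0.   -0.03] tcp [0.4225 0.0889 0.1808] jaw 12.4 F [-0.6 -0.   0.2] open 0.0851 time 1.4 q [ 0.02  0.06 -0.39  1.12 -0.    1.38]
```

```bash
cat > look.py <<'E'
import sys
from cell import optics
from h import *
def look(name,x,y,zt,r=90):
    """copper/enamel blob nearest the expected spot, outline cast onto plane zt"""
    c=optics.camera("wrist");im=c["img"];cv2.imwrite(f"pics/{name}.png",im)
    b,g,rr=[im[...,i].astype(int) for i in range(3)]
    m=((rr-b>35)&(rr>1.5*g)|((b>g+6)&(rr<60))).astype(np.uint8)*255
    m=cv2.morphologyEx(m,cv2.MORPH_CLOSE,np.ones((5,5)));m=cv2.morphologyEx(m,cv2.MORPH_OPEN,np.ones((7,7)))
    e=proj(c,[x,y,zt]);print("expected px",e.round(0))
    for k in cv2.findContours(m,cv2.RETR_EXTERNAL,cv2.CHAIN_APPROX_NONE)[0]:
        if cv2.contourArea(k)<800: continue
        uv=k[:,0];w=(ray(c,uv,zt)[:,:2]*1000).astype(np.float32)
        q=cv2.minAreaRect(w)
        print("px",uv.min(0),uv.max(0),"rect",np.round(q[0],1),np.round(q[1],1),round(q[2],1),"circ",np.round(cv2.minEnclosingCircle(w)[0],1))
if __name__=="__main__": look(sys.argv[1],*map(float,sys.argv[2:]))
E
python3 look.py w2 .439 .096 .014
```

```text
expected px [339. 216.]
px [304 376] [348 404] rect [470.8 -97.8] [48.6 37.1] 12.5 circ [470.2 -97.2]
px [477 318] [537 364] rect [6.43e+02 2.00e-01] [24.7 86.4] 58.6 circ [643.5   0.9]
px [312 185] [364 238] rect [437.6  99.3] [48.6 50.2] 12.4 circ [437.3  98.8]
px [601   0] [639  36] rect [622.3 301.2] [33.1 25. ] 12.4 circ [623.3 301.5]
```

View pics/w2.png

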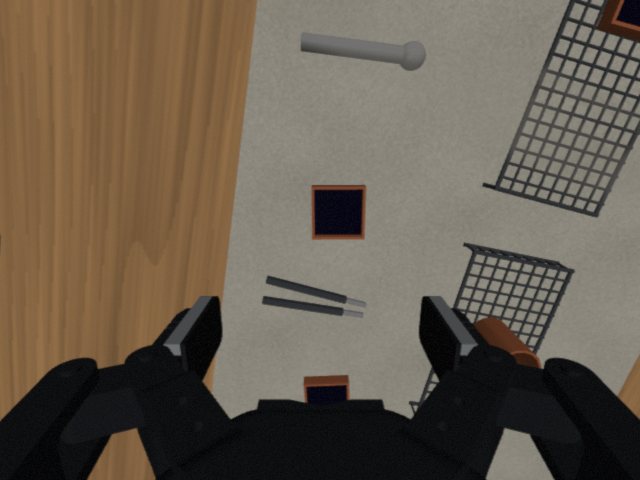

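Tray a appears at pixel (338,212), which casts to (437.6, 99.3). That agrees with the top camera to about 3 mm, so I'm descending on the mean.

```bash
python3 -m inch '[{"tx":0.2,"ty":0.7,"tz":2,"wx":0,"wy":0,"wz":0,"grip":75},{"tx":0.2,"ty":0.7,"tz":4,"wx":0,"wy":0,"wz":0,"grip":75},{"tx":0.2,"ty":0.7,"tz":5.5,"wx":0,"wy":0,"wz":0,"grip":75},{"tx":0.2,"ty":0.7,"tz":6.5,"wx":0,"wy":0,"wz":0,"grip":75},{"tx":0.2,"ty":0.7,"tz":7.0,"wx":0,"wy":0,"wz":0,"grip":75},{"tx":0.2,"ty":0.7,"tz":7.2,"wx":0,"wy":0,"wz":0,"grip":75},{"tx":0.2,"ty":0.7,"tz":7.2,"wx":0,"wy":0,"wz":0,"grip":75}]'; python3 -m inch '[{"tx":0,"ty":0,"tz":0,"wx":0,"wy":0,"wz":0,"grip":44},{"tx":0,"ty":0,"tz":0,"wx":0,"wy":0,"wz":0,"grip":44},{"tx":0,"ty":0,"tz":0,"wx":0,"wy":0,"wz":0,"grip":44},{"tx":0,"ty":0,"tz":0,"wx":0,"wy":0,"wz":0,"grip":44},{"tx":0,"ty":0,"tz":0,"wx":0,"wy":0,"wz":0,"grip":44},{"tx":0,"ty":0,"tz":0,"wx":0,"wy":0,"wz":0,"grip":44}]'; python3 plan.py .620 .245 .06 -2.1
```

```text
time_s: 2.1
tcp_pos: [0.4364, 0.1011, 0.001]
tcp_rot: [[-0.221, 0.975, -0.001], [0.975, 0.221, 0.0], [0.001, -0.001, -1.0]]
contact_force: [0.5, -0.1, -0.1]
opening: 0.0749
time_s: 2.7
tcp_pos: [0.4383, 0.1006, 0.0028]
tcp_rot: [[-0.22, 0.975, 0.003], [0.975, 0.22, 0.001], [0.0, 0.003, -1.0]]
contact_force: [-0.4, 1.7, 5.6]
opening: 0.0481
t [ 4.04  8.37 -2.26] w [ 0.03 -0.01  2.47] tcp [0.4383 0.1006 0.0028] jaw 12.7 F [-0.4  1.7  5.6] open 0.0481 time 2.7 q [ 0.05  0.28 -0.62  0.66  0.    1.4 ]
```

```bash
python3 -m inch '[{"tx":0,"ty":0,"tz":-0.5,"wx":0,"wy":0,"wz":0,"grip":44},{"tx":0,"ty":0,"tz":-2,"wx":0,"wy":0,"wz":0,"grip":44},{"tx":0,"ty":1,"tz":-4,"wx":0,"wy":0,"wz":0,"grip":44},{"tx":1,"ty":3,"tz":-4,"wx":0,"wy":0,"wz":1,"grip":44},{"tx":2,"ty":5,"tz":-4,"wx":0,"wy":0,"wz":2,"grip":44},{"tx":3,"ty":7,"tz":-4,"wx":0,"wy":0,"wz":2.47,"grip":44},{"tx":4,"ty":8.4,"tz":-4,"wx":0,"wy":0,"wz":2.47,"grip":44},{"tx":4,"ty":8.4,"tz":-4,"wx":0,"wy":0,"wz":2.47,"grip":44},{"tx":4,"ty":8.4,"tz":-4,"wx":0,"wy":0,"wz":2.47,"grip":44},{"tx":4,"ty":8.4,"tz":-4,"wx":0,"wy":0,"wz":2.47,"grip":44}]'; python3 look.py w3 .620 .245 .039; python3 plan.py .620 .2465 .0285 -2.1
```

```text
time_s: 3.7
tcp_pos: [0.6195, 0.2438, 0.1014]
tcp_rot: [[0.037, 0.999, -0.001], [0.999, -0.037, -0.0], [-0.0, -0.001, -1.0]]
contact_force: [-0.0, -0.2, -0.8]
opening: 0.0483
expected px [321. 256.]
px [261 256] [379 367] rect [618.2 203.1] [83.7 77.8] 88.0 circ [618.  201.5]
px [279 104] [364 192] rect [623.3 310.6] [49.4 49.4] 89.2 circ [623.5 310.6]
px [0 0] [69 71] rect [471.3 375.1] [34.  36.8] 75.9 circ [468.5 373.1]
t [0.13 0.03 2.92] w [-0.01  0.   -0.01] tcp [0.6191 0.2433 0.1015] jaw -2.1 F [-1.3 -0.8 -0.7] open 0.0478 time 3.8 q [ 0.25  0.55  0.08  1.11 -0.    1.86]
```

View pics/w3.png

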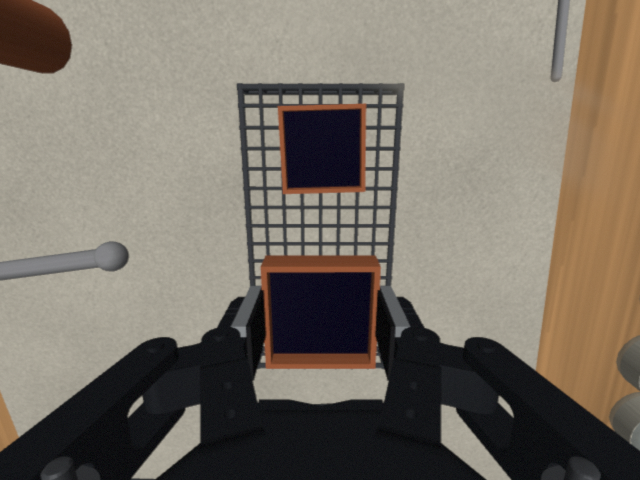

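The tray is held level (rim rows about 270–367), and square_first is visible at rows 104–192. I'll measure the held tray and the rack in this same view.

```bash
python3 - <<'E'
from h import *
from cell import optics
c=optics.camera("wrist")
for n,z,px in(("held",.1126,[[320,270],[320,367],[264,320],[378,320]]),("rack",.025,[[320,88],[239,100],[403,100],[248,250],[393,250]])): print(n,(ray(c,px,z)[:,:2]*1000).round(1).tolist())
print(proj(c,[.620,.345,.025]),proj(c,[.57,.245,.025]))
E
```

```text
held [[620.1, 264.6], [618.4, 217.2], [594.9, 242.1], [644.5, 240.3]]
rack [[623.0, 345.2], [574.2, 340.4], [672.4, 336.8], [570.3, 245.5], [668.8, 241.9]]
[315.0335593   88.58038163] [247.68440546 250.75486498]
```

```bash
python3 -m inch '[{"tx":0.24,"ty":0,"tz":1,"wx":0,"wy":0,"wz":0,"grip":44},{"tx":0.24,"ty":0,"tz":2,"wx":0,"wy":0,"wz":0,"grip":44},{"tx":0.24,"ty":0,"tz":2.5,"wx":0,"wy":0,"wz":0,"grip":44},{"tx":0.24,"ty":0,"tz":2.7,"wx":0,"wy":0,"wz":0,"grip":44},{"tx":0.24,"ty":0,"tz":2.8,"wx":0,"wy":0,"wz":0,"grip":44},{"tx":0.24,"ty":0,"tz":2.85,"wx":0,"wy":0,"wz":0,"grip":44},{"tx":0.24,"ty":0,"tz":2.88,"wx":0,"wy":0,"wz":0,"grip":44},{"tx":0.24,"ty":0,"tz":2.88,"wx":0,"wy":0,"wz":0,"grip":44}]'; python3 plan.py .620 .2494 .0285 -2.1
```

```text
time_s: 4.6
tcp_pos: [0.6208, 0.2501, 0.0301]
tcp_rot: [[0.037, 0.999, 0.001], [0.999, -0.037, 0.0], [0.0, 0.001, -1.0]]
contact_force: [-0.6, 0.1, -0.6]
opening: 0.0482
t [-0.03 -0.03  0.07] w [ 0.01 -0.   -0.  ] tcp [0.6208 0.2501 0.0301] jaw -2.1 F [-0.6  0.1 -0.6] open 0.0482 time 4.6 q [ 0.26  0.61 -0.    0.96  0.    1.87]
```

```bash
python3 -m inch '[{"tx":0,"ty":0,"tz":0.04,"wx":0,"wy":0,"wz":0,"grip":44},{"tx":0,"ty":0,"tz":0.06,"wx":0,"wy":0,"wz":0,"grip":44},{"tx":0,"ty":0,"tz":0.06,"wx":0,"wy":0,"wz":0,"grip":44}]';python3 -m inch '[{"tx":0,"ty":0,"tz":0.03,"wx":0,"wy":0,"wz":0,"grip":44},{"tx":0,"ty":0,"tz":0.03,"wx":0,"wy":0,"wz":0,"grip":44}]'
```

```text
time_s: 4.9
tcp_pos: [0.6204, 0.25, 0.0279]
tcp_rot: [[0.037, 0.999, 0.0], [0.999, -0.037, 0.0], [0.0, 0.0, -1.0]]
contact_force: [-0.5, -0.2, -0.1]
opening: 0.0483
time_s: 5.1
tcp_pos: [0.6204, 0.25, 0.0278]
tcp_rot: [[0.037, 0.999, 0.001], [0.999, -0.037, 0.0], [0.0, 0.001, -1.0]]
contact_force: [-1.2, 0.2, 4.8]
opening: 0.0481
```

```bash
python3 -m inch '[{"tx":0,"ty":0,"tz":0,"wx":0,"wy":0,"wz":0,"grip":58},{"tx":0,"ty":0,"tz":0,"wx":0,"wy":0,"wz":0,"grip":62},{"tx":0,"ty":0,"tz":0,"wx":0,"wy":0,"wz":0,"grip":62},{"tx":0,"ty":0,"tz":-0.5,"wx":0,"wy":0,"wz":0,"grip":62},{"tx":0,"ty":0,"tz":-2,"wx":0,"wy":0,"wz":0,"grip":75},{"tx":0,"ty":0,"tz":-4,"wx":0,"wy":0,"wz":0,"grip":75},{"tx":0,"ty":0,"tz":-4,"wx":0,"wy":0,"wz":0,"grip":75},{"tx":0,"ty":0,"tz":-4,"wx":0,"wy":0,"wz":0,"grip":75}]'; python3 look.py w4 .620 .247 .039; python3 plan.py .475 -.145 .14 14.5
```

```text
time_s: 5.9
tcp_pos: [0.6219, 0.2504, 0.1302]
tcp_rot: [[0.037, 0.999, 0.005], [0.999, -0.037, 0.001], [0.002, 0.005, -1.0]]
contact_force: [0.6, -0.3, -1.4]
opening: 0.0749
expected px [317. 249.]
px [283 211] [351 278] rect [620.6 249.6] [50.8 48.9] 87.9 circ [620.6 249.2]
px [280 120] [354 196] rect [623.  310.6] [49.6 49. ] 89.5 circ [623.3 310.4]
px [0 3] [93 86] rect [459.  380.1] [41.5 55.4] 72.9 circ [455.5 380.8]
t [-16.01  -5.24  -0.49] w [ 0.02 -0.   -2.77] tcp [0.6207 0.25   0.1282] jaw -2.1 F [-1.1 -0.2 -0.9] open 0.0745 time 6.0 q [0.26 0.54 0.13 1.16 0.   1.87]
```

```bash
python3 -m inch '[{"tx":-2,"ty":-0.6,"tz":-0.5,"wx":0,"wy":0,"wz":-0.5,"grip":75},{"tx":-4,"ty":-1.3,"tz":-0.5,"wx":0,"wy":0,"wz":-1,"grip":75},{"tx":-6,"ty":-2,"tz":-0.5,"wx":0,"wy":0,"wz":-1.5,"grip":75},{"tx":-8,"ty":-2.6,"tz":-0.5,"wx":0,"wy":0,"wz":-2,"grip":75},{"tx":-10,"ty":-3.3,"tz":-0.5,"wx":0,"wy":0,"wz":-2.5,"grip":75},{"tx":-12,"ty":-4,"tz":-0.5,"wx":0,"wy":0,"wz":-2.77,"grip":75},{"tx":-14,"ty":-4.6,"tz":-0.5,"wx":0,"wy":0,"wz":-2.77,"grip":75},{"tx":-16,"ty":-5.24,"tz":-0.5,"wx":0,"wy":0,"wz":-2.77,"grip":75},{"tx":-16,"ty":-5.24,"tz":-0.5,"wx":0,"wy":0,"wz":-2.77,"grip":75},{"tx":-16,"ty":-5.24,"tz":-0.5,"wx":0,"wy":0,"wz":-2.77,"grip":75},{"tx":-16,"ty":-5.24,"tz":-0.5,"wx":0,"wy":0,"wz":-2.77,"grip":75},{"tx":-16,"ty":-5.24,"tz":-0.5,"wx":0,"wy":0,"wz":-2.77,"grip":75}]'; python3 look.py w5 .476 -.115 .014;python3 plan.py .475 -.112 .003 14.5
```

```text
time_s: 7.15
tcp_pos: [0.4744, -0.1438, 0.1388]
tcp_rot: [[-0.252, 0.968, -0.001], [0.968, 0.252, 0.001], [0.001, -0.001, -1.0]]
contact_force: [0.8, 0.1, -0.1]
opening: 0.0749
expected px [331. 198.]
px [299 164] [361 226] rect [ 474.8 -113.2] [48.9 49.4] 14.6 circ [ 474.4 -113.4]
px [551  16] [639  94] rect [634.1  23.7] [60.2 51.5] 29.6 circ [636.8  24.7]
t [1.22 0.34 5.44] w [-0.01 -0.01  0.02] tcp [ 0.4747 -0.1437  0.139 ] jaw 14.6 F [-0.3  0.1 -0.1] open 0.0751 time 7.2 q [-0.46  0.21 -0.32  1.04  0.    0.86]
```

```bash
python3 -m inch '[{"tx":0.6,"ty":0.33,"tz":1,"wx":0,"wy":0,"wz":0,"grip":75},{"tx":1.17,"ty":0.33,"tz":2.5,"wx":0,"wy":0,"wz":0,"grip":75},{"tx":1.17,"ty":0.33,"tz":4,"wx":0,"wy":0,"wz":0,"grip":75},{"tx":1.17,"ty":0.33,"tz":5,"wx":0,"wy":0,"wz":0,"grip":75},{"tx":1.17,"ty":0.33,"tz":5.4,"wx":0,"wy":0,"wz":0,"grip":75},{"tx":1.17,"ty":0.33,"tz":5.4,"wx":0,"wy":0,"wz":0,"grip":75},{"tx":1.17,"ty":0.33,"tz":5.4,"wx":0,"wy":0,"wz":0,"grip":60},{"tx":1.17,"ty":0.33,"tz":5.4,"wx":0,"wy":0,"wz":0,"grip":44},{"tx":1.17,"ty":0.33,"tz":5.4,"wx":0,"wy":0,"wz":0,"grip":44},{"tx":1.17,"ty":0.33,"tz":5.4,"wx":0,"wy":0,"wz":0,"grip":44},{"tx":1.17,"ty":0.33,"tz":5.4,"wx":0,"wy":0,"wz":0,"grip":44},{"tx":1.17,"ty":0.33,"tz":5.4,"wx":0,"wy":0,"wz":0,"grip":44}]'; python3 plan.py .618 .184 .15 -2.1
```

```text
time_s: 8.4
tcp_pos: [0.4769, -0.115, 0.0065]
tcp_rot: [[-0.251, 0.968, 0.004], [0.968, 0.251, -0.001], [-0.002, 0.003, -1.0]]
contact_force: [-0.8, 1.5, 6.0]
opening: 0.0477
t [10.16  8.48 -5.73] w [0.03 0.01 2.77] tcp [ 0.4769 -0.115   0.0065] jaw 14.5 F [-0.8  1.5  6. ] open 0.0477 time 8.4 q [-0.4   0.34 -0.52  0.71  0.    0.92]
```

```bash
python3 -m inch '[{"tx":0,"ty":0,"tz":-0.5,"wx":0,"wy":0,"wz":0,"grip":44},{"tx":0,"ty":0,"tz":-2,"wx":0,"wy":0,"wz":0,"grip":44},{"tx":0.5,"ty":0.5,"tz":-4,"wx":0,"wy":0,"wz":0,"grip":44},{"tx":2,"ty":2,"tz":-5.7,"wx":0,"wy":0,"wz":0.7,"grip":44},{"tx":3.5,"ty":3.5,"tz":-5.7,"wx":0,"wy":0,"wz":1.4,"grip":44},{"tx":5,"ty":4.8,"tz":-5.7,"wx":0,"wy":0,"wz":2.2,"grip":44},{"tx":6.5,"ty":6,"tz":-5.7,"wx":0,"wy":0,"wz":2.77,"grip":44},{"tx":8.2,"ty":7.2,"tz":-5.7,"wx":0,"wy":0,"wz":2.77,"grip":44},{"tx":10.1,"ty":8.45,"tz":-5.7,"wx":0,"wy":0,"wz":2.77,"grip":44},{"tx":10.1,"ty":8.45,"tz":-5.7,"wx":0,"wy":0,"wz":2.77,"grip":44},{"tx":10.1,"ty":8.45,"tz":-5.7,"wx":0,"wy":0,"wz":2.77,"grip":44},{"tx":10.1,"ty":8.45,"tz":-5.7,"wx":0,"wy":0,"wz":2.77,"grip":44}]'; python3 look.py w6 .620 .245 .039; python3 plan.py .618 .184 .033 -2.1
```

```text
time_s: 9.6
tcp_pos: [0.6165, 0.1832, 0.1475]
tcp_rot: [[0.036, 0.999, 0.0], [0.999, -0.036, -0.0], [-0.0, 0.0, -1.0]]
contact_force: [0.3, -0.2, -0.8]
opening: 0.0477
expected px [322. 155.]
px [262 245] [379 355] rect [615.  127.3] [99.4 92.2] 88.0 circ [614.6 125.3]
px [288 114] [357 185] rect [620.6 247.9] [49.2 49. ] 88.0 circ [620.4 248.2]
px [286  30] [359  95] rect [623.  304.3] [39.2 49.1] 88.0 circ [623.1 304.7]
t [0.07 0.06 4.58] w [ 0.  0. -0.] tcp [0.6163 0.1823 0.1475] jaw -2.1 F [ 1.1 -0.3 -1.2] open 0.0477 time 9.7 q [ 0.16  0.48  0.08  1.18 -0.    1.77]
```

View pics/w6.png

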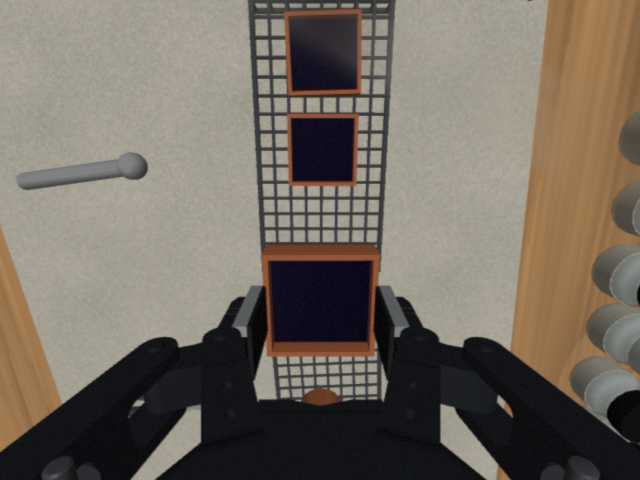

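The tray is held level (rim rows about 259–355). Tray a is racked at rows 114–185, well clear of square_first.

```bash
python3 - <<'E'
from h import *
from cell import optics
c=optics.camera("wrist")
print((ray(c,[[320,258.5],[320,355],[264,300],[378,300]],.155)[:,:2]*1000).round(1).tolist())
E
python3 plan.py .618 .184 .033 -2.1
```

```text
[[617.4, 207.4], [615.7, 160.0], [592.2, 189.0], [642.1, 187.1]]
t [0.09 0.06 4.58] w [ 0.    0.   -0.01] tcp [0.6163 0.1818 0.1475] jaw -2.2 F [ 0.6 -0.3 -0.2] open 0.0477 time 9.7 q [ 0.16  0.48  0.08  1.18 -0.    1.77]
```

```bash
python3 -m inch '[{"tx":0,"ty":0,"tz":1.5,"wx":0,"wy":0,"wz":0,"grip":44},{"tx":0,"ty":0,"tz":3,"wx":0,"wy":0,"wz":0,"grip":44},{"tx":0,"ty":0,"tz":4,"wx":0,"wy":0,"wz":0,"grip":44},{"tx":0,"ty":0,"tz":4.3,"wx":0,"wy":0,"wz":0,"grip":44},{"tx":0,"ty":0,"tz":4.5,"wx":0,"wy":0,"wz":0,"grip":44},{"tx":0,"ty":0,"tz":4.55,"wx":0,"wy":0,"wz":0,"grip":44},{"tx":0,"ty":0,"tz":4.58,"wx":0,"wy":0,"wz":0,"grip":44},{"tx":0,"ty":0,"tz":4.58,"wx":0,"wy":0,"wz":0,"grip":44}]';python3 -m inch '[{"tx":0,"ty":0,"tz":0.04,"wx":0,"wy":0,"wz":0,"grip":44},{"tx":0,"ty":0,"tz":0.06,"wx":0,"wy":0,"wz":0,"grip":44},{"tx":0,"ty":0,"tz":0.06,"wx":0,"wy":0,"wz":0,"grip":44}]'
```

```text
time_s: 10.5
tcp_pos: [0.6176, 0.1829, 0.0341]
tcp_rot: [[0.037, 0.999, 0.003], [0.999, -0.037, 0.0], [0.001, 0.003, -1.0]]
contact_force: [-0.4, 0.7, -0.9]
opening: 0.0476
time_s: 10.8
tcp_pos: [0.6169, 0.183, 0.0316]
tcp_rot: [[0.037, 0.999, 0.001], [0.999, -0.037, 0.0], [0.0, 0.001, -1.0]]
contact_force: [-0.2, 0.2, 1.5]
opening: 0.0475
```

```bash
python3 -m inch '[{"tx":0,"ty":0,"tz":0.02,"wx":0,"wy":0,"wz":0,"grip":44},{"tx":0,"ty":0,"tz":0.02,"wx":0,"wy":0,"wz":0,"grip":44},{"tx":0,"ty":0,"tz":0.02,"wx":0,"wy":0,"wz":0,"grip":58},{"tx":0,"ty":0,"tz":0.02,"wx":0,"wy":0,"wz":0,"grip":62},{"tx":0,"ty":0,"tz":0.02,"wx":0,"wy":0,"wz":0,"grip":62},{"tx":0,"ty":0,"tz":-0.5,"wx":0,"wy":0,"wz":0,"grip":62},{"tx":0,"ty":0,"tz":-2,"wx":0,"wy":0,"wz":0,"grip":75},{"tx":0,"ty":0,"tz":-4,"wx":0,"wy":0,"wz":0,"grip":75},{"tx":0,"ty":0,"tz":-4.5,"wx":0,"wy":0,"wz":0,"grip":75},{"tx":0,"ty":0,"tz":-4.5,"wx":0,"wy":0,"wz":0,"grip":75},{"tx":0,"ty":0,"tz":-4.5,"wx":0,"wy":0,"wz":0,"grip":75}]'; python3 look.py w7 .618 .184 .039; python3 plan.py .444 -.365 .14 3
```

```text
time_s: 11.9
tcp_pos: [0.6163, 0.1827, 0.1433]
tcp_rot: [[0.037, 0.999, -0.0], [0.999, -0.037, 0.0], [0.0, -0.0, -1.0]]
contact_force: [0.8, -0.8, 0.1]
opening: 0.0754
expected px [322. 237.]
px [288 201] [354 266] rect [617.2 186.2] [51.1 49.1] 87.9 circ [617.2 185.6]
px [287 113] [358 185] rect [620.5 247.9] [49.  49.2] 87.9 circ [620.5 248.2]
px [286  32] [360  94] rect [623.  302.8] [36.8 49.1] 87.9 circ [623.  303.3]
t [-22.14  -6.05   0.11] w [-0.02  0.   -0.85] tcp [0.6156 0.1826 0.1421] jaw -2.1 F [-0.6  0.7 -0.1] open 0.0751 time 11.9 q [0.16 0.48 0.08 1.17 0.   1.77]
```

```bash
python3 -m inch '[{"tx":-1.5,"ty":-0.4,"tz":0,"wx":0,"wy":0,"wz":0,"grip":75},{"tx":-3.5,"ty":-1,"tz":0,"wx":0,"wy":0,"wz":-0.85,"grip":75},{"tx":-5.5,"ty":-1.5,"tz":0,"wx":0,"wy":0,"wz":-0.85,"grip":75},{"tx":-7.5,"ty":-2,"tz":0,"wx":0,"wy":0,"wz":-0.85,"grip":75},{"tx":-9.4,"ty":-2.6,"tz":0,"wx":0,"wy":0,"wz":-0.85,"grip":75},{"tx":-11.3,"ty":-3.1,"tz":0,"wx":0,"wy":0,"wz":-0.85,"grip":75},{"tx":-13.2,"ty":-3.6,"tz":0,"wx":0,"wy":0,"wz":-0.85,"grip":75},{"tx":-15.1,"ty":-4.1,"tz":0,"wx":0,"wy":0,"wz":-0.85,"grip":75},{"tx":-17,"ty":-4.7,"tz":0,"wx":0,"wy":0,"wz":-0.85,"grip":75},{"tx":-18.9,"ty":-5.2,"tz":0,"wx":0,"wy":0,"wz":-0.85,"grip":75},{"tx":-20.7,"ty":-5.7,"tz":0,"wx":0,"wy":0,"wz":-0.85,"grip":75},{"tx":-22.1,"ty":-6.05,"tz":0,"wx":0,"wy":0,"wz":-0.85,"grip":75}]'; python3 -m inch '[{"tx":0,"ty":0,"tz":0,"wx":0,"wy":0,"wz":0,"grip":70},{"tx":0,"ty":0,"tz":0,"wx":0,"wy":0,"wz":0,"grip":65},{"tx":0,"ty":0,"tz":0,"wx":0,"wy":0,"wz":0,"grip":65}]'; python3 look.py w8 .444 -.339 .014; python3 plan.py .444 -.339 .006 3
```

```text
time_s: 13.15
tcp_pos: [0.4427, -0.3655, 0.1412]
tcp_rot: [[-0.05, 0.999, -0.003], [0.999, 0.05, 0.003], [0.003, -0.003, -1.0]]
contact_force: [0.5, -0.1, 0.1]
opening: 0.0747
time_s: 13.45
tcp_pos: [0.4446, -0.3621, 0.1421]
tcp_rot: [[-0.053, 0.999, -0.002], [0.999, 0.053, 0.003], [0.003, -0.002, -1.0]]
contact_force: [-0.2, 0.4, 0.5]
opening: 0.065
expected px [321. 203.]
px [291 172] [349 230] rect [ 443.2 -337.7] [47.  47.2] 3.1 circ [ 443.  -337.8]
px [516 168] [579 207] rect [ 620.9 -319.6] [23.3 55.6] 73.5 circ [ 623.  -312.6]
px [231  45] [306  71] rect [ 400.9 -236. ] [12.3 54.9] 84.5 circ [ 400.9 -235.8]
t [0.91 0.02 5.46] w [-0.01 -0.02  0.01] tcp [ 0.445  -0.362   0.1426] jaw 3.1 F [-0.2  0.4  1. ] open 0.0649 time 13.5 q [-0.82  0.35 -0.12  1.1   0.    0.69]
```

View pics/w8.png

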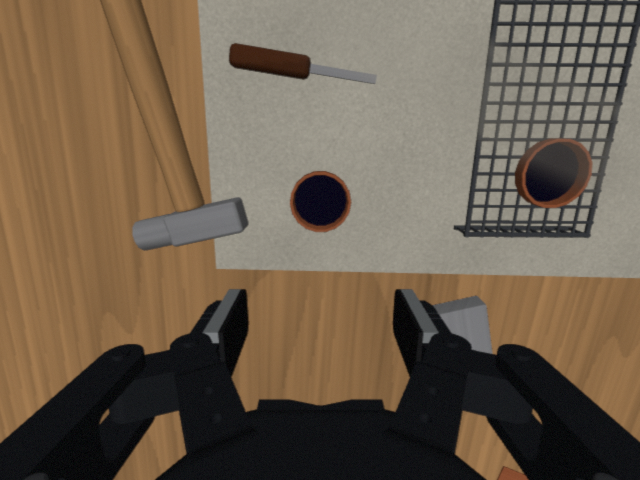

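Dish is at (320,201). The hammer head edge is at (245,215), about 40 mm clear, so a 65 mm opening fits.

```bash
python3 -m inch '[{"tx":0.5,"ty":0,"tz":1,"wx":0,"wy":0,"wz":0,"grip":65},{"tx":0.97,"ty":0,"tz":2.5,"wx":0,"wy":0,"wz":0,"grip":65},{"tx":0.97,"ty":0,"tz":4,"wx":0,"wy":0,"wz":0,"grip":65},{"tx":0.97,"ty":0,"tz":5,"wx":0,"wy":0,"wz":0,"grip":65},{"tx":0.97,"ty":0,"tz":5.5,"wx":0,"wy":0,"wz":0,"grip":65},{"tx":0.97,"ty":0,"tz":5.5,"wx":0,"wy":0,"wz":0,"grip":65},{"tx":0.97,"ty":0,"tz":5.5,"wx":0,"wy":0,"wz":0,"grip":65},{"tx":0.97,"ty":0,"tz":5.5,"wx":0,"wy":0,"wz":0,"grip":44},{"tx":0.97,"ty":0,"tz":5.5,"wx":0,"wy":0,"wz":0,"grip":44},{"tx":0.97,"ty":0,"tz":5.5,"wx":0,"wy":0,"wz":0,"grip":44},{"tx":0.97,"ty":0,"tz":5.5,"wx":0,"wy":0,"wz":0,"grip":44},{"tx":0.97,"ty":0,"tz":5.5,"wx":0,"wy":0,"wz":0,"grip":44}]'; python3 plan.py .604 -.216 .13 3
```

```text
time_s: 14.7
tcp_pos: [0.4449, -0.3405, 0.0087]
tcp_rot: [[-0.052, 0.999, 0.003], [0.999, 0.052, -0.002], [-0.002, 0.003, -1.0]]
contact_force: [-1.0, 2.9, 8.8]
opening: 0.0458
t [ 4.63  6.63 -4.84] w [ 0.03  0.02 -0.  ] tcp [ 0.4449 -0.3405  0.0087] jaw 3.0 F [-1.   2.9  8.8] open 0.0458 time 14.7 q [-0.8   0.45 -0.34  0.78  0.    0.72]
```

```bash
python3 -m inch '[{"tx":0,"ty":0,"tz":-0.3,"wx":0,"wy":0,"wz":0,"grip":44},{"tx":0,"ty":0,"tz":-1,"wx":0,"wy":0,"wz":0,"grip":44},{"tx":0,"ty":0,"tz":-2.5,"wx":0,"wy":0,"wz":0,"grip":44},{"tx":0,"ty":0,"tz":-4,"wx":0,"wy":0,"wz":0,"grip":44},{"tx":0,"ty":0,"tz":-4,"wx":0,"wy":0,"wz":0,"grip":44}]'; python3 look.py w9 .604 -.216 .039; python3 plan.py .604 -.216 .13 3
```

```text
time_s: 15.2
tcp_pos: [0.4468, -0.3427, 0.1127]
tcp_rot: [[-0.052, 0.999, 0.008], [0.999, 0.052, -0.008], [-0.008, 0.007, -1.0]]
contact_force: [-0.3, -0.5, -0.6]
opening: 0.0459
expected px [605.  55.]
px [269 247] [371 350] rect [ 449.6 -379.8] [72.4 80.4] 2.7 circ [ 449.8 -380. ]
px [528 176] [610 241] rect [ 605.4 -308.6] [36.7 54.7] 68.9 circ [ 607.6 -303. ]
px [214  63] [299  94] rect [ 405.6 -239.1] [11.3 50. ] 84.4 circ [ 405.6 -239.4]
t [ 4.69  6.59 -0.79] w [ 0.05  0.06 -0.  ] tcp [ 0.4458 -0.3417  0.1101] jaw 3.0 F [-0.   0.  -0.3] open 0.0455 time 15.2 q [-0.8   0.35 -0.21  1.    0.    0.72]
```

View pics/w9.png

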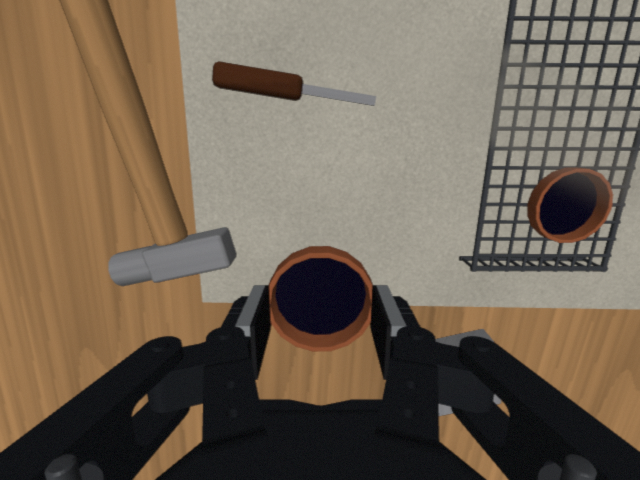

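Dish is held level at (320,298).

```bash
python3 -m inch '[{"tx":1,"ty":1.5,"tz":-0.8,"wx":0,"wy":0,"wz":0,"grip":44},{"tx":2,"ty":3,"tz":-0.8,"wx":0,"wy":0,"wz":0,"grip":44},{"tx":3.2,"ty":4.5,"tz":-0.8,"wx":0,"wy":0,"wz":0,"grip":44},{"tx":4.2,"ty":6,"tz":-0.8,"wx":0,"wy":0,"wz":0,"grip":44},{"tx":4.7,"ty":6.6,"tz":-0.8,"wx":0,"wy":0,"wz":0,"grip":44},{"tx":4.7,"ty":6.6,"tz":-0.8,"wx":0,"wy":0,"wz":0,"grip":44},{"tx":4.7,"ty":6.6,"tz":-0.8,"wx":0,"wy":0,"wz":0,"grip":44},{"tx":4.7,"ty":6.6,"tz":-0.8,"wx":0,"wy":0,"wz":0,"grip":44}]'; python3 look.py w10 .604 -.216 .039; python3 plan.py .604 -.216 .037 3
```

```text
time_s: 16.05
tcp_pos: [0.6011, -0.2144, 0.1256]
tcp_rot: [[-0.051, 0.999, -0.001], [0.999, 0.051, 0.0], [0.0, -0.001, -1.0]]
contact_force: [0.4, -0.1, -1.1]
opening: 0.0455
expected px [324. 248.]
px [567 356] [639 447] rect [ 842.  -338.5] [ 54.9 109.2] 18.0 circ [ 842.2 -338.4]
px [269 246] [371 380] rect [ 604.2 -270.9] [ 76.3 113.3] 3.0 circ [ 606.2 -270.8]
px [ 33 234] [103 258] rect [ 422.6 -223.3] [13.2 49.3] 84.4 circ [ 422.6 -222.8]
t [-0.06  0.11  3.55] w [-0.01 -0.   -0.02] tcp [ 0.6012 -0.2147  0.1258] jaw 2.9 F [-1.4 -0.2 -1.6] open 0.0456 time 16.1 q [-0.47  0.48  0.04  1.13 -0.    1.05]
```

View pics/w10.png

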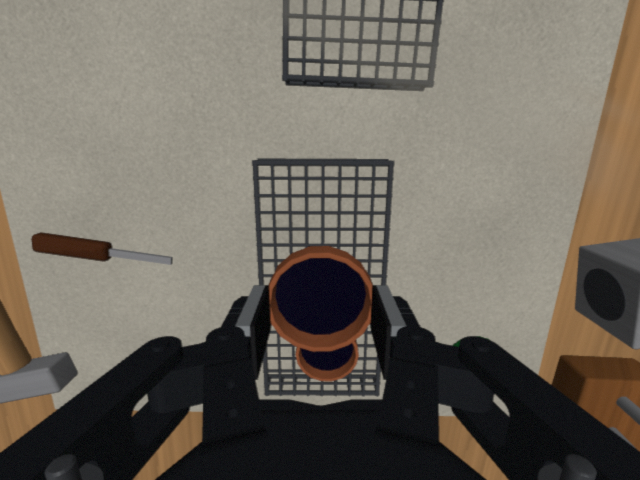

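Held dish at (320,298) is over the rack, with round_first behind it at (328,355). Descending.

```bash
python3 -m inch '[{"tx":0,"ty":0.1,"tz":1.5,"wx":0,"wy":0,"wz":0,"grip":44},{"tx":0,"ty":0.1,"tz":2.6,"wx":0,"wy":0,"wz":0,"grip":44},{"tx":0,"ty":0.1,"tz":3.2,"wx":0,"wy":0,"wz":0,"grip":44},{"tx":0,"ty":0.1,"tz":3.4,"wx":0,"wy":0,"wz":0,"grip":44},{"tx":0,"ty":0.1,"tz":3.5,"wx":0,"wy":0,"wz":0,"grip":44},{"tx":0,"ty":0.1,"tz":3.55,"wx":0,"wy":0,"wz":0,"grip":44},{"tx":0,"ty":0.1,"tz":3.55,"wx":0,"wy":0,"wz":0,"grip":44},{"tx":0,"ty":0.1,"tz":3.55,"wx":0,"wy":0,"wz":0,"grip":44}]';python3 -m inch '[{"tx":0,"ty":0,"tz":0.03,"wx":0,"wy":0,"wz":0,"grip":44},{"tx":0,"ty":0,"tz":0.06,"wx":0,"wy":0,"wz":0,"grip":44},{"tx":0,"ty":0,"tz":0.06,"wx":0,"wy":0,"wz":0,"grip":44}]'
```

```text
time_s: 16.9
tcp_pos: [0.6056, -0.2139, 0.0384]
tcp_rot: [[-0.052, 0.999, 0.002], [0.999, 0.052, -0.001], [-0.001, 0.002, -1.0]]
contact_force: [-0.3, -0.6, -1.1]
opening: 0.0455
time_s: 17.2
tcp_pos: [0.605, -0.2134, 0.0358]
tcp_rot: [[-0.052, 0.999, 0.0], [0.999, 0.052, 0.0], [0.0, 0.0, -1.0]]
contact_force: [-0.3, -0.5, 0.1]
opening: 0.0454
```

```bash
python3 -m inch '[{"tx":0,"ty":0,"tz":0.03,"wx":0,"wy":0,"wz":0,"grip":44},{"tx":0,"ty":0,"tz":0.06,"wx":0,"wy":0,"wz":0,"grip":44},{"tx":0,"ty":0,"tz":0.06,"wx":0,"wy":0,"wz":0,"grip":44}]';python3 -m inch '[{"tx":0,"ty":0,"tz":0.03,"wx":0,"wy":0,"wz":0,"grip":44},{"tx":0,"ty":0,"tz":0.03,"wx":0,"wy":0,"wz":0,"grip":44}]'
```

```text
time_s: 17.5
tcp_pos: [0.6048, -0.2134, 0.0341]
tcp_rot: [[-0.052, 0.999, -0.0], [0.999, 0.052, 0.0], [0.0, -0.0, -1.0]]
contact_force: [-0.5, -0.9, 0.2]
opening: 0.0451
time_s: 17.7
tcp_pos: [0.6049, -0.2134, 0.0339]
tcp_rot: [[-0.052, 0.999, 0.0], [0.999, 0.052, 0.0], [0.0, 0.0, -1.0]]
contact_force: [-1.0, 1.5, 2.6]
opening: 0.0453
```

```bash
python3 -m inch '[{"tx":0,"ty":0,"tz":0,"wx":0,"wy":0,"wz":0,"grip":50},{"tx":0,"ty":0,"tz":0,"wx":0,"wy":0,"wz":0,"grip":60},{"tx":0,"ty":0,"tz":0,"wx":0,"wy":0,"wz":0,"grip":60},{"tx":0,"ty":0,"tz":-0.5,"wx":0,"wy":0,"wz":0,"grip":60},{"tx":0,"ty":0,"tz":-2,"wx":0,"wy":0,"wz":0,"grip":70},{"tx":0,"ty":0,"tz":-4,"wx":0,"wy":0,"wz":0,"grip":70},{"tx":0,"ty":0,"tz":-5.2,"wx":0,"wy":0,"wz":0,"grip":70},{"tx":0,"ty":0,"tz":-5.2,"wx":0,"wy":0,"wz":0,"grip":70},{"tx":0,"ty":0,"tz":-5.2,"wx":0,"wy":0,"wz":0,"grip":70}]'; python3 look.py w11 .604 -.213 .039; python3 plan.py .447 .345 .165 0
```

```text
time_s: 18.6
tcp_pos: [0.6057, -0.2138, 0.1653]
tcp_rot: [[-0.052, 0.999, 0.003], [0.999, 0.052, -0.001], [-0.001, 0.003, -1.0]]
contact_force: [-0.3, 0.4, 0.1]
opening: 0.0704
expected px [317. 230.]
px [535 332] [617 381] rect [ 847.6 -317.7] [43.1 91.4] 77.4 circ [ 846.5 -322.8]
px [294 299] [346 350] rect [ 610.8 -301.3] [46.9 51.7] 2.9 circ [ 610.8 -301.4]
px [290 197] [348 255] rect [ 605.2 -210.3] [47.7 49. ] 3.0 circ [ 605.  -210.5]
t [22.63 -5.14 -0.05] w [ 0.  -0.   0.5] tcp [ 0.6048 -0.2134  0.1637] jaw 3.0 F [0.2 0.1 0.1] open 0.0698 time 18.6 q [-0.46  0.47  0.11  1.21  0.    1.05]
```

```bash
python3 -m inch '[{"tx":1.5,"ty":-0.3,"tz":0,"wx":0,"wy":0,"wz":0.5,"grip":65},{"tx":3.5,"ty":-0.8,"tz":0,"wx":0,"wy":0,"wz":0.5,"grip":65},{"tx":5.5,"ty":-1.3,"tz":0,"wx":0,"wy":0,"wz":0.5,"grip":65},{"tx":7.5,"ty":-1.8,"tz":0,"wx":0,"wy":0,"wz":0.5,"grip":65},{"tx":9.5,"ty":-2.2,"tz":0,"wx":0,"wy":0,"wz":0.5,"grip":65},{"tx":11.5,"ty":-2.7,"tz":0,"wx":0,"wy":0,"wz":0.5,"grip":65},{"tx":13.5,"ty":-3.1,"tz":0,"wx":0,"wy":0,"wz":0.5,"grip":65},{"tx":15.5,"ty":-3.6,"tz":0,"wx":0,"wy":0,"wz":0.5,"grip":65},{"tx":17.4,"ty":-4,"tz":0,"wx":0,"wy":0,"wz":0.5,"grip":65},{"tx":19.2,"ty":-4.4,"tz":0,"wx":0,"wy":0,"wz":0.5,"grip":65},{"tx":21,"ty":-4.8,"tz":0,"wx":0,"wy":0,"wz":0.5,"grip":65},{"tx":22.6,"ty":-5.1,"tz":0,"wx":0,"wy":0,"wz":0.5,"grip":65}]'; python3 -m inch '[{"tx":0,"ty":0,"tz":0,"wx":0,"wy":0,"wz":0,"grip":60},{"tx":0,"ty":0,"tz":0,"wx":0,"wy":0,"wz":0,"grip":60},{"tx":0,"ty":0,"tz":0,"wx":0,"wy":0,"wz":0,"grip":60}]'; python3 look.py w12 .447 .38 .055; python3 plan.py .447 .38 .035 0
```

```text
time_s: 19.85
tcp_pos: [0.4458, 0.3459, 0.1619]
tcp_rot: [[-0.001, 1.0, -0.003], [1.0, 0.001, -0.001], [-0.001, -0.003, -1.0]]
contact_force: [1.2, 0.5, 0.4]
opening: 0.0649
time_s: 20.15
tcp_pos: [0.4477, 0.343, 0.1625]
tcp_rot: [[0.001, 1.0, -0.002], [1.0, -0.001, -0.001], [-0.001, -0.002, -1.0]]
contact_force: [0.1, -0.3, 0.6]
opening: 0.0599
expected px [319. 189.]
px [477 302] [546 352] rect [606.8 265. ] [46.2 53.6] 87.7 circ [606.4 264.7]
px [490 236] [563 295] rect [609.3 319.4] [49.7 53.2] 89.9 circ [609.1 319. ]
px [ 82 156] [239 310] rect [325.3 342.4] [123.5 120. ] 83.7 circ [326.6 342.3]
px [292 154] [343 209] rect [445.9 384.7] [38.9 38.1] 45.7 circ [445.7 385.3]
t [ 1.49 -0.04  5.11] w [-0.01  0.01 -0.02] tcp [0.448  0.3428 0.1628] jaw -0.1 F [0.7 0.1 0.5] open 0.0600 time 20.2 q [ 0.51  0.32 -0.11  1.14 -0.    2.08]
```

View pics/w12.png

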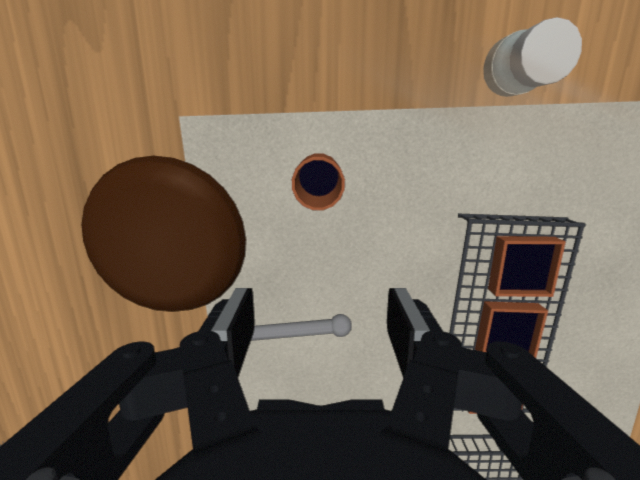

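Beaker rim is at (318,182). The dome's right edge is at x≈245, about 40 mm away, which is clear for the fingers.

```bash
python3 -m inch '[{"tx":1,"ty":-0.09,"tz":0.5,"wx":0,"wy":0,"wz":0,"grip":60},{"tx":1.61,"ty":-0.09,"tz":1.5,"wx":0,"wy":0,"wz":0,"grip":60},{"tx":1.61,"ty":-0.09,"tz":2.5,"wx":0,"wy":0,"wz":0,"grip":60},{"tx":1.61,"ty":-0.09,"tz":4,"wx":0,"wy":0,"wz":0,"grip":60},{"tx":1.61,"ty":-0.09,"tz":5.3,"wx":0,"wy":0,"wz":0,"grip":60},{"tx":1.61,"ty":-0.09,"tz":5.8,"wx":0,"wy":0,"wz":0,"grip":60},{"tx":1.61,"ty":-0.09,"tz":5.8,"wx":0,"wy":0,"wz":0,"grip":60},{"tx":1.61,"ty":-0.09,"tz":5.8,"wx":0,"wy":0,"wz":0,"grip":45},{"tx":1.61,"ty":-0.09,"tz":5.8,"wx":0,"wy":0,"wz":0,"grip":34},{"tx":1.61,"ty":-0.09,"tz":5.8,"wx":0,"wy":0,"wz":0,"grip":34},{"tx":1.61,"ty":-0.09,"tz":5.8,"wx":0,"wy":0,"wz":0,"grip":34},{"tx":1.61,"ty":-0.09,"tz":5.8,"wx":0,"wy":0,"wz":0,"grip":34}]'; python3 plan.py .621 -.0574 .18 1.2
```

```text
time_s: 21.4
tcp_pos: [0.4474, 0.3851, 0.0206]
tcp_rot: [[0.0, 1.0, 0.004], [1.0, -0.0, 0.002], [0.002, 0.004, -1.0]]
contact_force: [1.1, -0.8, 6.8]
opening: 0.039
t [-17.69   6.97  -6.38] w [ 0.03 -0.02 -0.2 ] tcp [0.4474 0.3851 0.0206] jaw -0.0 F [ 1.1 -0.8  6.8] open 0.0390 time 21.4 q [ 0.58  0.48 -0.25  0.84 -0.    2.15]
```

```bash
python3 -m inch '[{"tx":0,"ty":0,"tz":-0.5,"wx":0,"wy":0,"wz":0,"grip":34},{"tx":0,"ty":0,"tz":-2,"wx":0,"wy":0,"wz":0,"grip":34},{"tx":0,"ty":0,"tz":-4,"wx":0,"wy":0,"wz":0,"grip":34},{"tx":-1,"ty":0.4,"tz":-5.5,"wx":0,"wy":0,"wz":0,"grip":34},{"tx":-2.7,"ty":1,"tz":-6.4,"wx":0,"wy":0,"wz":-0.2,"grip":34},{"tx":-4.5,"ty":1.8,"tz":-6.4,"wx":0,"wy":0,"wz":-0.2,"grip":34},{"tx":-6.3,"ty":2.5,"tz":-6.4,"wx":0,"wy":0,"wz":-0.2,"grip":34},{"tx":-8,"ty":3.2,"tz":-6.4,"wx":0,"wy":0,"wz":-0.2,"grip":34},{"tx":-9.8,"ty":3.9,"tz":-6.4,"wx":0,"wy":0,"wz":-0.2,"grip":34},{"tx":-11.5,"ty":4.6,"tz":-6.4,"wx":0,"wy":0,"wz":-0.2,"grip":34},{"tx":-13.2,"ty":5.2,"tz":-6.4,"wx":0,"wy":0,"wz":-0.2,"grip":34},{"tx":-14.8,"ty":5.9,"tz":-6.4,"wx":0,"wy":0,"wz":-0.2,"grip":34}]'; python3 -m inch '[{"tx":-1.5,"ty":0.6,"tz":0,"wx":0,"wy":0,"wz":0,"grip":34},{"tx":-2.9,"ty":1.1,"tz":0,"wx":0,"wy":0,"wz":0,"grip":34},{"tx":-2.9,"ty":1.1,"tz":0,"wx":0,"wy":0,"wz":0,"grip":34},{"tx":-2.9,"ty":1.1,"tz":0,"wx":0,"wy":0,"wz":0,"grip":34},{"tx":-2.9,"ty":1.1,"tz":0,"wx":0,"wy":0,"wz":0,"grip":34}]'; python3 look.py w13 .611 .009 .08; python3 plan.py .621 -.0574 .049 1.2
```

```text
time_s: 22.6
tcp_pos: [0.5933, 0.0126, 0.1794]
tcp_rot: [[-0.021, 1.0, 0.0], [1.0, 0.021, 0.0], [0.0, 0.0, -1.0]]
contact_force: [1.5, 1.3, -0.6]
opening: 0.039
time_s: 23.1
tcp_pos: [0.6217, -0.0566, 0.1788]
tcp_rot: [[-0.022, 1.0, -0.001], [1.0, 0.022, 0.001], [0.001, -0.001, -1.0]]
contact_force: [0.1, 1.0, -1.5]
opening: 0.0391
expected px [306. 150.]
px [267 252] [373 397] rect [ 617.8 -130.2] [ 89.8 125.5] 17.0 circ [ 616.9 -131.4]
px [279 116] [334 173] rect [611.   11.9] [37.9 37.7] 1.3 circ [611.2  12.2]
t [-0.04 -0.03  5.19] w [-0.   -0.    0.01] tcp [ 0.6218 -0.0563  0.1789] jaw 1.3 F [ 0.   1.  -1.4] open 0.0387 time 23.1 q [-0.22  0.43  0.08  1.23  0.    1.33]
```

View pics/w13.png

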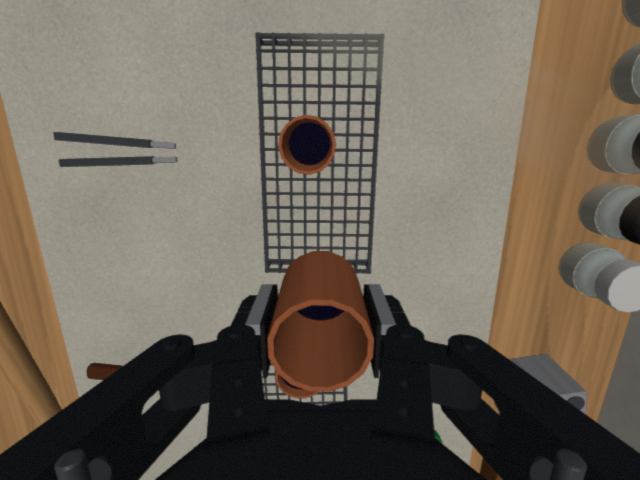

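The beaker is held upright over the -y half of the rack, with beaker_first at (307,145). Lowering.

```bash
python3 -m inch '[{"tx":0,"ty":0,"tz":1.5,"wx":0,"wy":0,"wz":0,"grip":34},{"tx":0,"ty":0,"tz":3,"wx":0,"wy":0,"wz":0,"grip":34},{"tx":0,"ty":0,"tz":4.3,"wx":0,"wy":0,"wz":0,"grip":34},{"tx":0,"ty":0,"tz":4.9,"wx":0,"wy":0,"wz":0,"grip":34},{"tx":0,"ty":0,"tz":5.1,"wx":0,"wy":0,"wz":0,"grip":34},{"tx":0,"ty":0,"tz":5.19,"wx":0,"wy":0,"wz":0,"grip":34},{"tx":0,"ty":0,"tz":5.19,"wx":0,"wy":0,"wz":0,"grip":34},{"tx":0,"ty":0,"tz":5.19,"wx":0,"wy":0,"wz":0,"grip":34}]';python3 -m inch '[{"tx":0,"ty":0,"tz":0.05,"wx":0,"wy":0,"wz":0,"grip":34},{"tx":0,"ty":0,"tz":0.09,"wx":0,"wy":0,"wz":0,"grip":34},{"tx":0,"ty":0,"tz":0.09,"wx":0,"wy":0,"wz":0,"grip":34}]';python3 -m inch '[{"tx":0,"ty":0,"tz":0.03,"wx":0,"wy":0,"wz":0,"grip":34},{"tx":0,"ty":0,"tz":0.05,"wx":0,"wy":0,"wz":0,"grip":34},{"tx":0,"ty":0,"tz":0.05,"wx":0,"wy":0,"wz":0,"grip":34}]'
```

```text
time_s: 23.95
tcp_pos: [0.6234, -0.0575, 0.0503]
tcp_rot: [[-0.021, 1.0, 0.003], [1.0, 0.021, -0.0], [-0.001, 0.003, -1.0]]
contact_force: [0.1, -0.3, -0.5]
opening: 0.0387
time_s: 24.25
tcp_pos: [0.6224, -0.0577, 0.0467]
tcp_rot: [[-0.021, 1.0, 0.0], [1.0, 0.021, 0.0], [0.0, 0.0, -1.0]]
contact_force: [1.0, 0.5, -1.4]
opening: 0.0386
time_s: 24.55
tcp_pos: [0.6224, -0.0577, 0.0456]
tcp_rot: [[-0.021, 1.0, 0.0], [1.0, 0.021, -0.0], [-0.0, 0.0, -1.0]]
contact_force: [-0.7, -0.1, 1.2]
opening: 0.0387
```

```bash
python3 -m inch '[{"tx":0,"ty":0,"tz":0.02,"wx":0,"wy":0,"wz":0,"grip":34},{"tx":0,"ty":0,"tz":0.02,"wx":0,"wy":0,"wz":0,"grip":34},{"tx":0,"ty":0,"tz":0.02,"wx":0,"wy":0,"wz":0,"grip":44},{"tx":0,"ty":0,"tz":0.02,"wx":0,"wy":0,"wz":0,"grip":56},{"tx":0,"ty":0,"tz":0.02,"wx":0,"wy":0,"wz":0,"grip":56},{"tx":0,"ty":0,"tz":-0.5,"wx":0,"wy":0,"wz":0,"grip":58},{"tx":0,"ty":0,"tz":-2,"wx":0,"wy":0,"wz":0,"grip":60},{"tx":0,"ty":0,"tz":-4,"wx":0,"wy":0,"wz":0,"grip":60},{"tx":0,"ty":0,"tz":-6,"wx":0,"wy":0,"wz":0,"grip":60},{"tx":0,"ty":0,"tz":-6.5,"wx":0,"wy":0,"wz":0,"grip":60},{"tx":0,"ty":0,"tz":-6.5,"wx":0,"wy":0,"wz":0,"grip":60}]'; python3 look.py w14 .621 -.057 .08; python3 plan.py .19 .52 .23 60
```

```text
time_s: 25.65
tcp_pos: [0.6243, -0.058, 0.212]
tcp_rot: [[-0.021, 1.0, 0.007], [1.0, 0.021, -0.001], [-0.002, 0.007, -1.0]]
contact_force: [-0.3, 0.1, -0.8]
opening: 0.0603
expected px [315. 228.]
px [475 432] [508 479] rect [ 812.3 -301.7] [35.1 64. ] 0.8 circ [ 811.7 -301.7]
px [276 331] [320 373] rect [ 607.2 -178.3] [41.5 45.8] 1.0 circ [ 607.5 -178.8]
px [295 196] [339 250] rect [622.7 -53.3] [37.  46.4] 1.1 circ [622.3 -53.5]
px [280 116] [328 166] rect [611.4  12.3] [37.4 37.3] 1.2 circ [611.3  12.2]
t [ 23.46 -16.83  -0.9 ] w [ 0.02  0.02 -9.8 ] tcp [ 0.623  -0.0577  0.2091] jaw 1.2 F [-0.7  0.8 -0.6] open 0.0601 time 25.7 q [-0.22  0.42  0.14  1.29  0.    1.33]
```

Everything is placed. I'm retreating toward the start for a clear top view.

```bash
python3 -m inch '[{"tx":2,"ty":-1.2,"tz":-0.5,"wx":0,"wy":0,"wz":0,"grip":60},{"tx":3.5,"ty":-2.4,"tz":-0.9,"wx":0,"wy":0,"wz":-1,"grip":60},{"tx":5,"ty":-3.6,"tz":-0.9,"wx":0,"wy":0,"wz":-2,"grip":60},{"tx":6.5,"ty":-4.7,"tz":-0.9,"wx":0,"wy":0,"wz":-3,"grip":60},{"tx":8,"ty":-5.8,"tz":-0.9,"wx":0,"wy":0,"wz":-4,"grip":60},{"tx":9.5,"ty":-6.9,"tz":-0.9,"wx":0,"wy":0,"wz":-5,"grip":60},{"tx":11,"ty":-8,"tz":-0.9,"wx":0,"wy":0,"wz":-6,"grip":60},{"tx":12.5,"ty":-9.1,"tz":-0.9,"wx":0,"wy":0,"wz":-7,"grip":60},{"tx":14,"ty":-10.2,"tz":-0.9,"wx":0,"wy":0,"wz":-8,"grip":60},{"tx":15.5,"ty":-11.3,"tz":-0.9,"wx":0,"wy":0,"wz":-9,"grip":60},{"tx":17,"ty":-12.4,"tz":-0.9,"wx":0,"wy":0,"wz":-9.8,"grip":60},{"tx":18.5,"ty":-13.5,"tz":-0.9,"wx":0,"wy":0,"wz":-9.8,"grip":60}]'; python3 plan.py .19 .52 .23 60
```

```text
time_s: 26.9
tcp_pos: [0.2729, 0.3981, 0.228]
tcp_rot: [[-0.867, 0.499, -0.003], [0.499, 0.867, -0.003], [0.001, -0.004, -1.0]]
contact_force: [1.2, 0.1, 0.4]
opening: 0.0599
t [ 5.31  2.57 -0.09] w [-0.04 -0.01  0.02] tcp [0.2729 0.3981 0.228 ] jaw 60.1 F [1.2 0.1 0.4] open 0.0599 time 26.9 q [ 0.8   0.14 -0.19  1.25 -0.    1.33]
```

```bash
python3 -m inch '[{"tx":1.5,"ty":0.8,"tz":0,"wx":0,"wy":0,"wz":0,"grip":60},{"tx":3.2,"ty":1.6,"tz":0,"wx":0,"wy":0,"wz":0,"grip":60},{"tx":5,"ty":2.5,"tz":0,"wx":0,"wy":0,"wz":0,"grip":60},{"tx":5,"ty":2.5,"tz":0,"wx":0,"wy":0,"wz":0,"grip":60},{"tx":5,"ty":2.5,"tz":0,"wx":0,"wy":0,"wz":0,"grip":60}]'; python3 - <<'E'
from cell import optics
from h import *
c=optics.camera("top");im=c["img"];np.savez("pics/top1.npz",**c)
s=optics.camera("scene")["img"]
a=cv2.resize(im[190:340,120:500],(760,300),interpolation=cv2.INTER_CUBIC)
b=cv2.resize(s[170:390,170:550],(760,440))[:300]
cv2.imwrite("pics/final.png",np.vstack([a,b]))
d=np.abs(im.astype(int)-np.load("pics/top0.npz")["img"]).sum(2)
for n,u,v in(("square_first",178,229),("round_first",457,240),("beaker_first",313,235)): print(n,"change",d[v-12:v+13,u-12:u+13].max())
E
```

```text
time_s: 27.4
tcp_pos: [0.1968, 0.5139, 0.2276]
tcp_rot: [[-0.867, 0.498, -0.002], [0.498, 0.867, -0.005], [-0.0, -0.005, -1.0]]
contact_force: [-0.2, 0.4, -0.3]
opening: 0.0599
square_first change 62
round_first change 56
beaker_first change 53
```

View pics/final.png

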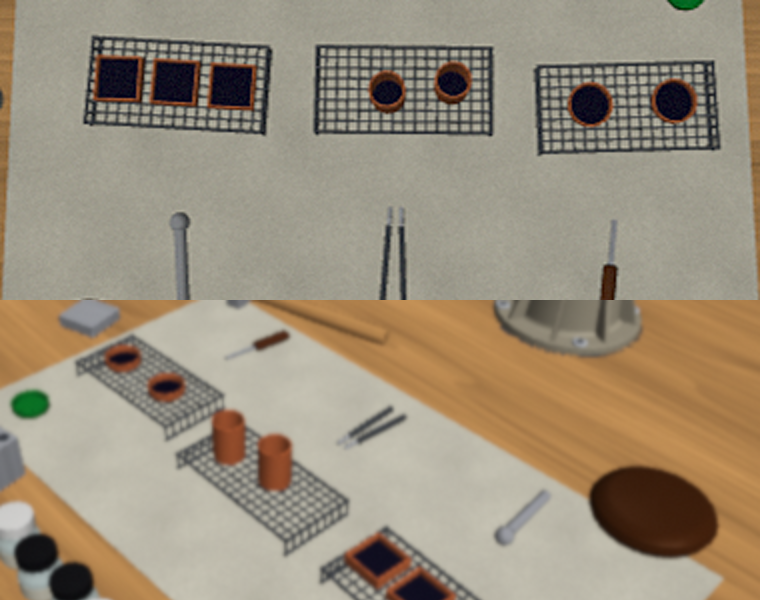

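All four pieces stand upright, wholly on the mesh and clear of each other. The tray gaps are about 10 px in this 2x crop, roughly 10 mm, and the original pieces are unchanged.

```bash
python3 -c "
from cell import order;print(order.hand_in())"
```

```text
the job is handed in; nothing more can be done
None
```

All four loose copper pieces are on their matching racks, and the job was handed in at about 27.5 s on the robot clock. Each piece was lowered until light contact showed (1–5 N) before release.

- **Gaps:** The last top and scene pictures show every piece upright and wholly on the mesh. The clear gaps measure about 11–12 mm between the trays. They are about 40 mm between the dishes and 27 mm between the beakers.
- **Pieces already on the racks:** The picture differences around these were at about noise level, with no visible shift.
- **Disagreements:** The wrist camera read positions up to 3–4 mm higher in y than the top camera, so I placed the trays using wrist-camera relative measurements. The finger opening on the round dish read 46 mm against the expected 50. It held level and set down normally.
- **Wasted call:** The first move call was refused because some keys were missing; nothing moved.

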